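# Shovel up broken bisque against the bench upstand

### The job

Clear the two broken bowl pieces into the scrap tub: take the flat shovel down from its hanger, lay it flat on the bench with its open side up (without dropping it or letting it topple) and let go, so that you can take it afresh by its short shaft. Run it under both pieces against the upstand, lift them together on the level shovel well clear of the bench, tip them into the tub, and leave the empty shovel lying flat, open side up, on the bench. The broken edges are sharp, so keep the gripper off the pieces, and leave the bowl, the flask and the loop tool where they are.

Things in the scene. Friction and masses are not known exactly. Their poses are not given: they have to be found in the camera images.
- shovel_bar (a point): Middle of the crossbar of the shovel's D-handle: round bar 14 mm thick, 90 mm between the side arms, along x; the D's opening below it is 50 mm deep. Shovel axes: x across, y square to the pan's floor out of its open side, z from mouth to handle. It hangs by this bar from the hanger's fork, z about up, bar 280 mm high, y pointing away from the post. Laid flat, y is up, the bar 26 mm above the bench.
- shovel_shaft (a point): Flat steel hand shovel, 0.42 kg, 252 mm long, 178 mm wide: middle of its short straight shaft between pan and D-handle, 18 mm wide (along x), 16 mm thick (along y), 58 mm long (along z). It lies 26 mm above the underside, 148 mm from the mouth edge, 97 mm from the crossbar. Axes as shovel_bar.
- shovel_lip (a point): Middle of the shovel's thin mouth edge, on its underside. The pan runs from here 115 mm along z to its back wall (40 mm high) and is 170 mm wide inside; the 3 mm floor thins to a feather over the front 22 mm; the side walls taper from 40 mm high at the back to 10 mm at the mouth. Axes as shovel_bar. Hanging, it is about 35 mm above the bench.
- hanger: Fixed steel post on a 140 mm square foot, topped by a rail 260 mm long (along x), 290 mm high. Origin at the post's foot, z up. Two prongs 8 mm thick, 28 mm either side of the middle, run from the rail along y; the shovel's bar lies on them 90 mm from the post's axis. Their tips, 108 mm out, turn up to 290 mm: raise the bar 25 mm or more to draw it off along y. Small tools hang fixed at x +-110 mm.
- upstand: Fixed straight steel upstand on the bench, 380 mm long along its x axis, 12 mm thick, 65 mm high. Origin at the foot of its face, half-way along; the face looks along its -y axis, towards the pieces. Behind it (+y) are a foot flange and gussets to 48 mm.
- tub: Fixed open grey plastic scrap tub behind the upstand (+y of it): 270 mm (x) by 190 mm (y) outside with an 8 mm rim outside that, 101 mm high, walls and floor 5 mm. Origin at the centre of its underside, z up.
- piece_a_mid (a point): Centre, half-way up, of the larger broken piece of a bisque-fired bowl: a rigid saucer-like fragment of irregular outline, 58 to 74 mm across, 6 mm thick, lying hollow side up on a 20 mm flat with its rim raised 5 to 13 mm off the bench; this point is 8 mm above its underside. About 0.08 kg; z up. It slides on steel (friction about 0.4).
- piece_b_mid (a point): The same point of the smaller broken piece, 52 to 64 mm across, lying about 78 mm from the larger one, beside it along the upstand. About 0.06 kg.
- bowl: Bystander: whole bisque bowl, 100 mm wide, 60 mm high; origin at the centre of its underside.
- flask: Bystander: steel flask, 68 mm wide, 205 mm high, upright; origin at the centre of its underside.
- loop_tool: Bystander: loop trimming tool, about 180 mm long, lying on the bench; origin under its middle.

How it is judged (in metres and radians):
On the way, in this order (a step that is already met when the one before it is completed fails the run):
1. the shovel is off its hanger, lying flat on the bench with its open side up, and let go (angle between shovel_lip's own y axis and vertical below 0.12 rad and height (world z) of shovel_bar below 0.04 m and height (world z) of shovel_lip below 0.012 m and linear speed of shovel below 0.03 m/s and contact force between the fingers and shovel below 0.2 N), for 0.2 s.
2. both pieces are on the pan of the shovel at the upstand, its mouth edge within 35 mm of the upstand's face (x of piece_a_mid in the frame of shovel_lip between -0.087 and 0.087 m and y of piece_a_mid in the frame of shovel_lip between 0 and 0.05 m and z of piece_a_mid in the frame of shovel_lip between 0.005 and 0.115 m and x of piece_b_mid in the frame of shovel_lip between -0.087 and 0.087 m and y of piece_b_mid in the frame of shovel_lip between 0 and 0.05 m and z of piece_b_mid in the frame of shovel_lip between 0.005 and 0.115 m and y of shovel_lip in the frame of upstand between -0.035 and 0.01 m and height (world z) of shovel_lip below 0.05 m), for 0.1 s.
3. both pieces lie in the pan of the shovel, which is held level (within 25 degrees) at least 60 mm clear of the bench (x of piece_a_mid in the frame of shovel_lip between -0.087 and 0.087 m and y of piece_a_mid in the frame of shovel_lip between 0 and 0.05 m and z of piece_a_mid in the frame of shovel_lip between 0.005 and 0.115 m and x of piece_b_mid in the frame of shovel_lip between -0.087 and 0.087 m and y of piece_b_mid in the frame of shovel_lip between 0 and 0.05 m and z of piece_b_mid in the frame of shovel_lip between 0.005 and 0.115 m and height (world z) of shovel_lip above 0.06 m and angle between shovel_lip's own y axis and vertical below 0.44 rad), for 0.3 s.
At the end, for the whole second after the job is handed in: Both pieces lie at rest inside the tub, below its rim; the shovel lies at rest on the bench, open side up, within 7 degrees of flat (crossbar below 40 mm, mouth edge below 12 mm) (x of piece_a_mid in the frame of tub between -0.13 and 0.13 m and y of piece_a_mid in the frame of tub between -0.09 and 0.09 m and height (world z) of each of piece_a_mid, piece_b_mid below 0.09 m and x of piece_b_mid in the frame of tub between -0.13 and 0.13 m and y of piece_b_mid in the frame of tub between -0.09 and 0.09 m and angle between shovel_lip's own y axis and vertical below 0.12 rad and height (world z) of shovel_bar below 0.04 m and height (world z) of shovel_lip below 0.012 m and linear speed of each of shovel, piece_a, piece_b below 0.03 m/s); the robot touches nothing.
It fails at once if the shovel is dropped or let topple over on to the bench (it turns faster than 9 rad/s) (angular speed of shovel above 9 rad/s).
It fails at once if the gripper or arm touches a broken piece (contact force between any of the fingers, the arm and piece_a above 1 N or contact force between any of the fingers, the arm and piece_b above 1 N).
It fails at once if the bowl, the flask or the loop tool is moved by more than 25 mm (distance of any of bowl, flask, loop_tool from where it was at the start of the episode above 0.025 m).
It also fails if it takes over 67 s, if anything falls off the work surface, if the arm or the gripper's body presses on something with over 40 N, if the wrist force passes 120 N, or if a joint passes its speed limit or range.

### The arm

A 7-joint arm with a two-finger parallel gripper is mounted at the origin on the work surface. World frame = base frame: x ahead of the robot, y to its left, z up, the work surface at z = 0. Lengths are in mm, angles in rad, forces in N, time in s.
With the tool pointing down it reaches from about 400 to 875 mm from the base axis. Payload 4.4 kg.
Tool frame: the origin (TCP) lies at the very end of the fingers, on their centre line; the grasp point (between the pads) lies 19 mm behind it; z points along the fingers, y is the direction in which the jaws open and shut (so a half turn about z gives the same grasp; the last joint's range is limited). The gripper opens to 85 mm and grips with 20 to 120 N. Pads are 22 mm wide; open, the fingers measure 114 mm over their backs; the gripper's body (76 mm by 85 mm) begins 54 mm behind the grasp point. The pads swing forward as they close: fully open they stand 13 mm farther back than shut.
Start: joints at [1.275, 0.628, 0.038, 1.517, -0.027, 0.996, -0.02], TCP at [148.086, -632.92, 231.313] pointing down, gripper open.
Joint ranges: [-3.06, 3.06], [-0.37, 2.12], [-1.25, 1.32], [0.18, 2.47], [-1.1, 4.24], [0.23, 1.98], [-2.94, 2.94]. Speed limits (rad/s): [2.57, 2.57, 3.14, 3.14, 3.14, 3.14, 3.14].

### API

Orientations are given as [roll, pitch, yaw] about the fixed x, y, z axes, in that order (R = Rz(yaw) Ry(pitch) Rx(roll)).
In Python, from cell import read_state, get_image, calibration, finish_job gives the robot as it stands. The module is installed in compiled form; this text tells all that it offers.
- The arm moves only by the tool apply_moves, never from a script. Its argument "increments" is a list of rows, each an object of numbers: "tx", "ty", "tz": the shift along the world's x, y, z in m; "rx", "ry", "rz": the turn, a rotation vector about the world's x, y, z in units of 5 degrees (1.0 is 5 degrees); "claw": the finger opening in m, from 0 to 0.0854. In form: [{"tx": .., "ty": .., "tz": .., "rx": .., "ry": .., "rz": .., "claw": ..}, ...]. A call has 1 to 12 rows; each row is the pose to reach, as a shift and turn from the pose commanded when the call began; what a row does not reach only later rows make up. A row lasts 1/10 s, in which the tool goes at most 50 mm and 8.59 degrees, less where a joint would pass 70% of its speed; a pose out of reach is approached as far as the arm can. A call with a gripper value outside its range is refused whole. The fingers move at their own pace and stop on an object; the grip force is fixed at half the most. Time passes only in rows, so rows that repeat a pose let the fingers close. It gives the time, the measured TCP pose, the force and the opening at its end, in the units of the state.
- read_state(): the state, without advancing time (a new reading comes with each control period).
- get_image(name): name is "side" or "top" or "wrist"; returns the picture (480x640x3 uint8, red, green, blue); there is no depth.
- calibration(name): a dict with "camera_matrix" (3x3 intrinsics, pixels), "origin" and "attitude" of the camera in the world. Camera axes: x right, y up, looking along -z (the intrinsics and any distortion apply to the point x, -y, -z); pixel columns grow to the right and rows downward; lengths in mm; the calibration is good to about 2 mm. A picture is of the moment at which its call begins: read the wrist's pose just before it. calibration takes no time and is no camera call; for the wrist camera it gives the pose at the moment of the call.
- finish_job(): hands the job in, once; it reports no verdict.
The state is a dict: "clock": time; "qpos": joint angles; "qd": joint speeds; "tau": joint torques, N m; "eef_pos": TCP position; "tool_rot": TCP orientation; "force": force on the tool from outside, world axes, zero at the start; "torque": the same for the moment, N m; "width": finger opening in mm.
Only numpy, scipy, OpenCV 4.12 (cv2) and the standard library are available. Lean on these libraries where they do the work, as an engineer would, in place of code of your own. Each camera call takes 0.05 s, during which the arm holds its last target. There are 200 camera calls.

## Working session

There is one attempt and no reset: what is moved stays moved. The work goes in short steps, Python scripts to look and compute and a tool call to move; the robot and the scene stay as the last step left them, time stands still between calls to the robot, and variables do not carry over. Pictures are saved under pics/ and viewed, about 8 in all and at most 12, crops included, and the job is handed in when it is done.

Besides the shell and the picture viewer there is one more tool, called after "Emit:" as name([rows], argument=value, ...), one row to a line, values as JSON. apply_moves: Moves the arm, as the interface text tells. Its arguments: {"type":"object","properties":{"increments":{"type":"array"}},"required":["increments"]}

```bash
mkdir -p pics; cat > h.py <<'E'
import numpy as np, cv2
from cell import *
from scipy.spatial.transform import Rotation as R
def snap(n,f):
    c=calibration(n); im=get_image(n); cv2.imwrite('pics/'+f,im[:,:,::-1]); return im,c
def rotm(c):
    a=np.array(c['attitude'],float)
    return a if a.shape==(3,3) else R.from_euler('xyz',a).as_matrix()
def ray(c,u,v):
    K=np.array(c['camera_matrix']); d=c.get('distortion')
    p=np.linalg.inv(K)@[u,v,1]
    return np.array(c['origin'],float), rotm(c)@[p[0],-p[1],-p[2]]
def onz(c,u,v,z):
    o,d=ray(c,u,v); return o+d*(z-o[2])/d[2]
def proj(c,P):
    K=np.array(c['camera_matrix']); q=rotm(c).T@(np.array(P,float)-np.array(c['origin'],float)); q=K@[q[0],-q[1],-q[2]]; return q[:2]/q[2]
E
python3 - <<'E'
from h import *
for n in ['top','side','wrist']:
    im,c=snap(n,n+'0.png'); print(n,c)
print(read_state())
E
```

```text
top {'camera_matrix': array([[490.70342856,   0.        , 320.9394029 ],
       [  0.        , 490.70342856, 237.79721675],
       [  0.        ,   0.        ,   1.        ]]), 'origin': array([ 480.79119478,  -18.37634424, 1352.67570359]), 'attitude': array([ 0.09548384,  0.0056604 , -1.55937359])}
side {'camera_matrix': array([[590.23263161,   0.        , 322.09943303],
       [  0.        , 590.23263161, 243.7710196 ],
       [  0.        ,   0.        ,   1.        ]]), 'origin': array([  -6.65688776,  769.51160502, 1290.24477809]), 'attitude': array([ 0.73420327, -0.019208  , -2.46623941])}
wrist {'camera_matrix': array([[396.64260685,   0.        , 315.62009203],
       [  0.        , 396.64260685, 238.27426548],
       [  0.        ,   0.        ,   1.        ]]), 'origin': array([ 226.00597726, -615.35627507,  373.91877989]), 'attitude': array([-0.31903325,  0.00258712, -1.3414878 ])}
{'clock': 0.15, 'qpos': array([ 1.2752058 ,  0.62910378,  0.03843985,  1.51814154, -0.02700631,
        0.99629765, -0.01999062]), 'qd': array([ 0.00034818, -0.0038121 ,  0.00098433, -0.00283897,  0.00083265,
       -0.00015035, -0.00060942]), 'tau': array([ 1.73912344e-03, -5.63803446e+01,  1.22786511e+00, -1.93647909e+01,
        1.11018866e-02,  7.50777981e-03,  2.98487741e-06]), 'eef_pos': array([ 147.98365947, -632.444178  ,  230.61850971]), 'tool_rot': array([-3.14015959e+00, -5.19690376e-06,  2.29803316e-01]), 'force': array([-1.31139005, -0.65542145,  0.59507437]), 'torque': array([ 0.01971575,  0.00881999, -0.01862267]), 'width': 85.59793445347658}
```

View pics/top0.png

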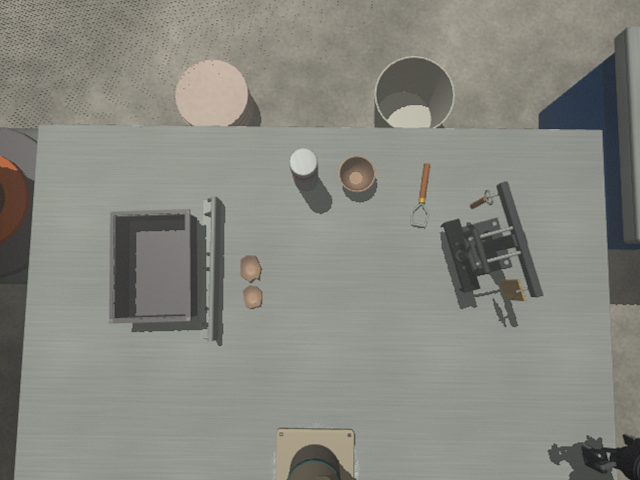

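View pics/side0.png

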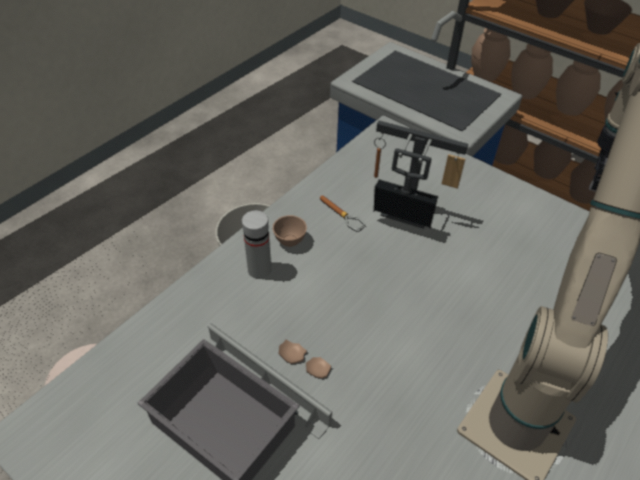

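Top view: tub at about (150,267), upstand face at about x≈216, rows 198–342, pieces at (250,268) and (253,297), flask (304,163), bowl (357,174), hanger rail (503,184)–(540,296), shovel at about (465,255). The side view shows the shovel hanging with its open side facing the camera. I'll zoom in on the hanger and the upstand.

```bash
python3 - <<'E'
import cv2,numpy as np
t=cv2.imread('pics/top0.png'); s=cv2.imread('pics/side0.png')
def z(i,x,y,w,h,W,H): return cv2.resize(i[y:y+h,x:x+w],(W,H),interpolation=cv2.INTER_CUBIC)
a=np.vstack([z(t,430,170,130,130,400,400)[:300*1], z(t,430,170,1,1,400,1)])
top=np.hstack([z(t,435,175,120,120,360,360),z(s,360,110,120,120,360,360)])
bot=np.hstack([z(t,190,190,90,60,360,240),z(t,190,290,90,60,360,240)])
cv2.imwrite('pics/c1.png',np.vstack([top,bot]))
E
```

```text
(no output)
```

View pics/c1.png

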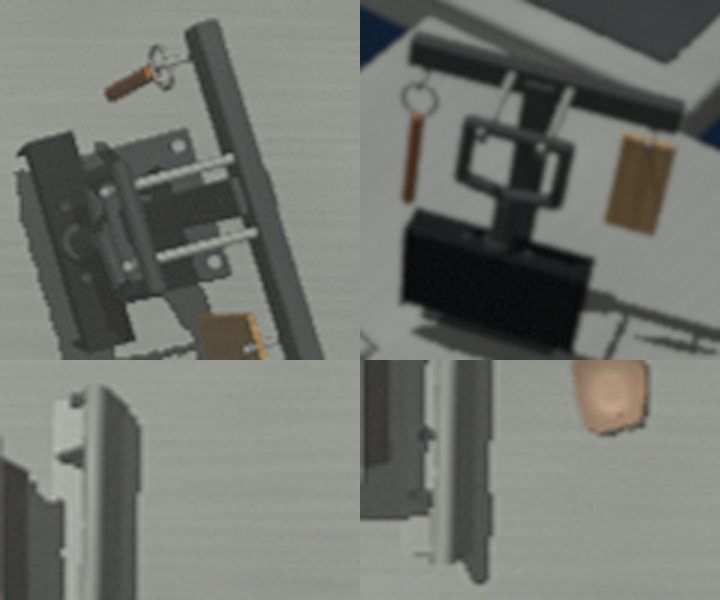

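```bash
python3 - <<'E'
from h import *
ct=calibration('top');cs=calibration('side')
T=lambda u,v,z:np.round(onz(ct,u,v,z)[:2],1); S=lambda u,v,z:np.round(onz(cs,u,v,z)[:2],1)
t3=lambda x,y:(435+(x+.5)/3-.5,175+(y+.5)/3-.5)
s3=lambda x,y:(360+(x-360+.5)/3-.5,110+(y+.5)/3-.5)
print('bar top',T(*t3(127,217),287),'side',S(*s3(520,135),284))
print('rail ends',T(*t3(203,23),290),T(536,296,290))
print('tips',T(*t3(108,190),290),T(*t3(127,265),290))
print('side rail ends',S(*s3(415,42),290),S(*s3(681,103),290))
print('pan bottom back edge tops', T(*t3(47,140),75+0),T(*t3(105,345),75))
im=cv2.imread('pics/top0.png'); hsv=cv2.cvtColor(im,cv2.COLOR_BGR2HSV)
ims=cv2.imread('pics/side0.png')
def comps(im,roi):
    h=cv2.cvtColor(im,cv2.COLOR_BGR2HSV); m=((h[...,1]>70)&((h[...,0]<20))).astype('u1')*255
    x,y,w,hh=roi; n,l,st,ce=cv2.connectedComponentsWithStats(m[y:y+hh,x:x+w])
    return [(ce[i]+[x,y],st[i]) for i in range(1,n) if st[i][4]>60]
for c,s in comps(im,(225,240,60,80)): print('piece top',c,s, T(*c,10))
for c,s in comps(ims,(260,330,90,60)): print('piece side',c,s, S(*c,10))
# upstand: top crop scale4: face top edges
u=lambda x,y,oy:(190+x/4,oy+(y-360)/4)
print('up face top', T(*u(112,388,190),65),T(*u(456-360,562,290),65), 'back edge',T(*u(88,388,190),65),T(*u(432-360,560,290),65))
print('side up ends', S(210,328,65),S(329,412,65))
print('tub rim', [T(*p,101) for p in [(110,212),(190,210),(190,319),(111,323)]])
for c,n in [((304,163),'flask'),((357,174),'bowl')]: print(n,T(*c,100))
print('loop',T(427,165,8),T(420,226,5))
E
```

```text
bar top [ 566.4 -350.6] side [ 559.6 -356.9]
rail ends [ 709.1 -407.9] [ 462.1 -474.1]
tips [ 585.6 -336.4] [ 531.5 -349.1]
side rail ends [ 705.8 -401.6] [ 468.8 -482.6]
pan bottom back edge tops [ 650.1 -348.3] [ 472.6 -395.7]
piece top [249.97222222 268.12777778] [ 16  17  20  24 360] [523.9 183.8]
piece top [252.3257329  296.60912052] [ 19  47  18  21 307] [446.6 175.5]
piece side [291.59278351 352.09536082] [ 20  11  26  22 388] [527.  186.2]
piece side [317.77710843 367.50903614] [ 47  28  23  20 332] [448.8 178.6]
up face top [710.1 265.4] [334.1 264. ] back edge [709.9 281.4] [335.2 279.6]
side up ends [704.3 286.7] [339.4 275.3]
tub rim [array([661.6, 535.4]), array([669. , 328.8]), array([390.9, 318.5]), array([378.6, 518. ])]
flask [795.8  36.4]
bowl [ 768.  -101.6]
loop [ 816.7 -302.8] [ 645.5 -282.5]
```

Emit:
apply_moves([
  {"tx": 0.05, "ty": 0.07, "tz": 0.01, "rz": 1.6, "claw": 0.0854},
  {"tx": 0.08, "ty": 0.12, "tz": 0.02, "rz": 3.2},
  {"tx": 0.11, "ty": 0.16, "tz": 0.02, "rz": 4.8},
  {"tx": 0.14, "ty": 0.2, "tz": 0.02, "rz": 6.4},
  {"tx": 0.17, "ty": 0.24, "tz": 0.02, "rz": 8},
  {"tx": 0.21, "ty": 0.27, "tz": 0.02, "rz": 9.6},
  {"tx": 0.25, "ty": 0.3, "tz": 0.02, "rz": 11.2},
  {"tx": 0.29, "ty": 0.33, "tz": 0.02, "rz": 12.8},
  {"tx": 0.33, "ty": 0.36, "tz": 0.02, "rz": 14.4},
  {"tx": 0.36, "ty": 0.38, "tz": 0.02, "rz": 16},
  {"tx": 0.38, "ty": 0.38, "tz": 0.02, "rz": 17.5},
  {"tx": 0.386, "ty": 0.379, "tz": 0.02, "rz": 18.57},
])

```text
$.increments[0]: bad value
```

Emit:
apply_moves([
  {"tx": 0.05, "ty": 0.07, "tz": 0.01, "rx": 0, "ry": 0, "rz": 1.6, "claw": 0.085},
  {"tx": 0.08, "ty": 0.12, "tz": 0.02, "rx": 0, "ry": 0, "rz": 3.2, "claw": 0.085},
  {"tx": 0.11, "ty": 0.16, "tz": 0.02, "rx": 0, "ry": 0, "rz": 4.8, "claw": 0.085},
  {"tx": 0.14, "ty": 0.2, "tz": 0.02, "rx": 0, "ry": 0, "rz": 6.4, "claw": 0.085},
  {"tx": 0.17, "ty": 0.24, "tz": 0.02, "rx": 0, "ry": 0, "rz": 8, "claw": 0.085},
  {"tx": 0.21, "ty": 0.27, "tz": 0.02, "rx": 0, "ry": 0, "rz": 9.6, "claw": 0.085},
  {"tx": 0.25, "ty": 0.3, "tz": 0.02, "rx": 0, "ry": 0, "rz": 11.2, "claw": 0.085},
  {"tx": 0.29, "ty": 0.33, "tz": 0.02, "rx": 0, "ry": 0, "rz": 12.8, "claw": 0.085},
  {"tx": 0.33, "ty": 0.36, "tz": 0.02, "rx": 0, "ry": 0, "rz": 14.4, "claw": 0.085},
  {"tx": 0.36, "ty": 0.38, "tz": 0.02, "rx": 0, "ry": 0, "rz": 16, "claw": 0.085},
  {"tx": 0.38, "ty": 0.38, "tz": 0.02, "rx": 0, "ry": 0, "rz": 17.5, "claw": 0.085},
  {"tx": 0.386, "ty": 0.379, "tz": 0.02, "rx": 0, "ry": 0, "rz": 18.57, "claw": 0.085},
])

```text
clock: 1.35
eef_pos: [540.0, -248.0, 251.5]
tool_rot: [3.136, -0.002, 1.864]
force: [0.2, 0.3, -0.6]
width: 85.2
```

Emit:
apply_moves([
  {"tx": 0, "ty": 0.0, "tz": 0, "rx": -3, "ry": -0.85, "rz": 0, "claw": 0.085},
  {"tx": 0, "ty": 0.0, "tz": 0, "rx": -6, "ry": -1.7, "rz": 0, "claw": 0.085},
  {"tx": 0, "ty": 0.0, "tz": 0, "rx": -9, "ry": -2.6, "rz": 0, "claw": 0.085},
  {"tx": 0, "ty": 0.0, "tz": 0, "rx": -11.54, "ry": -3.31, "rz": 0, "claw": 0.085},
  {"tx": 0, "ty": 0.0, "tz": 0, "rx": -11.54, "ry": -3.31, "rz": 0, "claw": 0.085},
  {"tx": 0, "ty": 0.0, "tz": 0, "rx": -11.54, "ry": -3.31, "rz": 0, "claw": 0.085},
  {"tx": 0, "ty": 0.0, "tz": 0, "rx": -11.54, "ry": -3.31, "rz": 0, "claw": 0.085},
  {"tx": 0, "ty": 0.0, "tz": 0, "rx": -11.54, "ry": -3.31, "rz": 0, "claw": 0.085},
  {"tx": 0, "ty": 0.0, "tz": 0, "rx": -11.54, "ry": -3.31, "rz": 0, "claw": 0.085},
  {"tx": 0, "ty": 0.0, "tz": 0, "rx": -11.54, "ry": -3.31, "rz": 0, "claw": 0.085},
])

```text
clock: 2.35
eef_pos: [534.1, -253.7, 250.8]
tool_rot: [-3.136, 1.046, 1.855]
force: [-0.2, -0.4, 0.0]
width: 84.8
```

```bash
python3 - <<'E'
from h import *
im,c=snap('wrist','w1.png'); s=read_state(); print(s['eef_pos'],s['tool_rot'],np.round(s['qpos'],2)); print(np.round(R.from_euler('xyz',s['tool_rot']).as_matrix(),3))
print(proj(c,[562.5,-354,183]),proj(c,[562.5,-354,280]),proj(c,[562.5+26.7-26*-.276*0,-354,35]))
E
```

```text
[ 534.06255061 -254.7157659   251.80893257] [-3.14140828  1.04634863  1.84872803] [-0.24  0.63  0.15  2.19  1.5   0.95 -1.19]
[[-0.137  0.962  0.237]
 [ 0.482  0.274 -0.832]
 [-0.866 -0.    -0.501]]
[316.5927183  218.13049779] [316.26637051 363.6883951 ] [349.45166116  39.27249751]
```

View pics/w1.png

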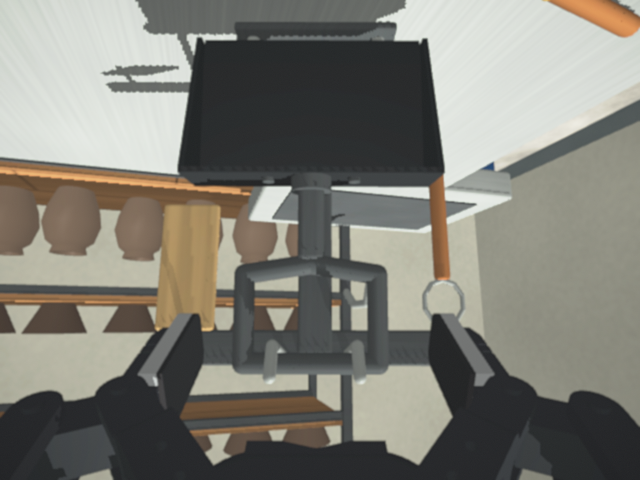

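Wrist view: the shaft is centred at (315,220) and the bar at row about 366. Both match the predictions of (317,218) and (316,364). Approaching and gripping.

Emit:
apply_moves([
  {"tx": 0.008, "ty": -0.03, "tz": -0.022, "rx": 0, "ry": 0, "rz": 0, "claw": 0.085},
  {"tx": 0.017, "ty": -0.06, "tz": -0.042, "rx": 0, "ry": 0, "rz": 0, "claw": 0.085},
  {"tx": 0.025, "ty": -0.088, "tz": -0.06, "rx": 0, "ry": 0, "rz": 0, "claw": 0.085},
  {"tx": 0.033, "ty": -0.1155, "tz": -0.078, "rx": 0, "ry": 0, "rz": 0, "claw": 0.085},
  {"tx": 0.033, "ty": -0.1155, "tz": -0.078, "rx": 0, "ry": 0, "rz": 0, "claw": 0.085},
  {"tx": 0.033, "ty": -0.1155, "tz": -0.078, "rx": 0, "ry": 0, "rz": 0, "claw": 0.0},
  {"tx": 0.033, "ty": -0.1155, "tz": -0.078, "rx": 0, "ry": 0, "rz": 0, "claw": 0.0},
  {"tx": 0.033, "ty": -0.1155, "tz": -0.078, "rx": 0, "ry": 0, "rz": 0, "claw": 0.0},
  {"tx": 0.033, "ty": -0.1155, "tz": -0.078, "rx": 0, "ry": 0, "rz": 0, "claw": 0.0},
  {"tx": 0.033, "ty": -0.1155, "tz": -0.078, "rx": 0, "ry": 0, "rz": 0, "claw": 0.0},
  {"tx": 0.033, "ty": -0.1155, "tz": -0.078, "rx": 0, "ry": 0, "rz": 0, "claw": 0.0},
])

```text
clock: 3.5
eef_pos: [567.7, -369.1, 173.9]
tool_rot: [3.141, 1.048, 1.851]
force: [0.7, 0.6, 1.7]
width: 17.2
```

```bash
python3 - <<'E'
from h import *
im,c=snap('wrist','w2.png'); s=read_state(); print(s)
E
```

```text
{'clock': 3.55, 'qpos': array([-0.03028312,  0.82513705,  0.20027052,  2.11451128,  1.83023338,
        0.8420872 , -1.38089848]), 'qd': array([ 0.0023776 ,  0.0032665 ,  0.00197897, -0.00169341,  0.00049519,
        0.00231964, -0.00085413]), 'tau': array([  0.4280491 , -50.48081517,   6.35089695,  -5.83613724,
         0.30281533,   3.41165811,  -0.15178807]), 'eef_pos': array([ 567.65194741, -369.17267197,  173.85643478]), 'tool_rot': array([3.14136699, 1.04859923, 1.85110108]), 'force': array([0.95851999, 1.16767233, 1.74612665]), 'torque': array([0.56025113, 0.26731431, 0.16749521]), 'width': 17.113707409520515}
```

View pics/w2.png

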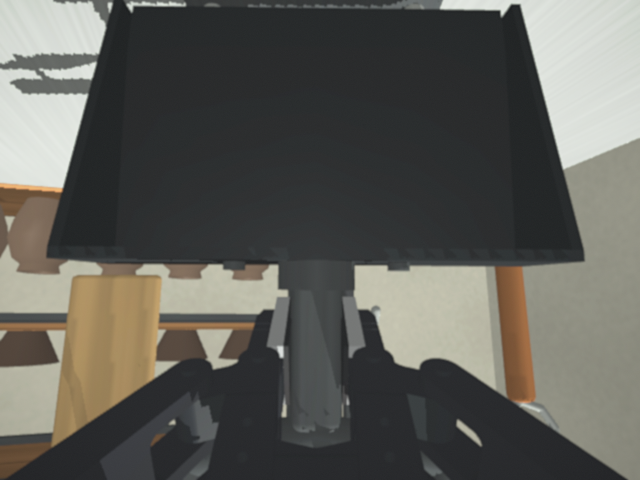

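The wrist view shows the shaft between the pads, at rows 265–430, with an opening of 17 mm. I'll raise it 30 mm, since the D's bottom limits the lift to about 40, then draw it off along hanger y.

Emit:
apply_moves([
  {"tx": 0, "ty": 0, "tz": 0.01, "rx": 0, "ry": 0, "rz": 0, "claw": 0},
  {"tx": 0, "ty": 0, "tz": 0.02, "rx": 0, "ry": 0, "rz": 0, "claw": 0},
  {"tx": 0, "ty": 0, "tz": 0.03, "rx": 0, "ry": 0, "rz": 0, "claw": 0},
  {"tx": 0, "ty": 0, "tz": 0.03, "rx": 0, "ry": 0, "rz": 0, "claw": 0},
  {"tx": -0.006, "ty": 0.019, "tz": 0.03, "rx": 0, "ry": 0, "rz": 0, "claw": 0},
  {"tx": -0.011, "ty": 0.039, "tz": 0.03, "rx": 0, "ry": 0, "rz": 0, "claw": 0},
  {"tx": -0.017, "ty": 0.058, "tz": 0.03, "rx": 0, "ry": 0, "rz": 0, "claw": 0},
  {"tx": -0.022, "ty": 0.077, "tz": 0.03, "rx": 0, "ry": 0, "rz": 0, "claw": 0},
  {"tx": -0.03, "ty": 0.105, "tz": 0.03, "rx": 0, "ry": 0, "rz": 0, "claw": 0},
  {"tx": -0.038, "ty": 0.134, "tz": 0.035, "rx": 0, "ry": 0, "rz": 0, "claw": 0},
  {"tx": -0.044, "ty": 0.154, "tz": 0.05, "rx": 0, "ry": 0, "rz": 0, "claw": 0},
  {"tx": -0.044, "ty": 0.154, "tz": 0.05, "rx": 0, "ry": 0, "rz": 0, "claw": 0},
])

```text
clock: 4.75
eef_pos: [524.5, -211.8, 223.6]
tool_rot: [3.137, 1.045, 1.851]
force: [0.7, 0.3, -3.7]
width: 17.1
```

```bash
cat >> h.py <<'E'
def rv(Rt):
    Rc=R.from_euler('xyz',read_state()['tool_rot']); return (R.from_matrix(Rt)*Rc.inv()).as_rotvec(degrees=True)/5
def lean(deg,yaw=0):  # tool leaning back towards handle by deg, mouth heading +Y rotated by yaw(deg)
    a=np.radians(deg); M=np.array([[0,1,0],[np.cos(a),0,np.sin(a)],[np.sin(a),0,-np.cos(a)]]).astype(float)
    return R.from_euler('z',yaw,degrees=True).as_matrix()@M
E
python3 - <<'E'
from h import *
v=rv(lean(30)); print(v,np.linalg.norm(v)*5); s=read_state(); print(s['eef_pos'], np.round(s['qpos'],2))
ct=calibration('top')
for r in (257,281,287,308): print(onz(ct,251,r,12))
E
```

```text
[17.83828315  2.57955165 -2.54169345] 91.01080130705242
[ 524.45061566 -211.77555588  223.63894972] [-0.32  0.69  0.12  2.22  1.47  0.97 -1.29]
[554.23049846 181.46768001  12.        ]
[488.81626688 179.83057147  12.        ]
[472.55763057 179.42366992  12.        ]
[415.948468   178.00692404  12.        ]
```

Emit:
apply_moves([
  {"tx": -0.003, "ty": 0.011, "tz": 0, "rx": 1.49, "ry": 0.215, "rz": -0.21, "claw": 0},
  {"tx": -0.007, "ty": 0.022, "tz": 0, "rx": 2.97, "ry": 0.43, "rz": -0.42, "claw": 0},
  {"tx": -0.01, "ty": 0.033, "tz": 0, "rx": 4.46, "ry": 0.645, "rz": -0.64, "claw": 0},
  {"tx": -0.013, "ty": 0.044, "tz": 0, "rx": 5.95, "ry": 0.86, "rz": -0.85, "claw": 0},
  {"tx": -0.017, "ty": 0.055, "tz": 0, "rx": 7.43, "ry": 1.075, "rz": -1.06, "claw": 0},
  {"tx": -0.02, "ty": 0.066, "tz": 0, "rx": 8.92, "ry": 1.29, "rz": -1.27, "claw": 0},
  {"tx": -0.023, "ty": 0.077, "tz": 0, "rx": 10.41, "ry": 1.505, "rz": -1.48, "claw": 0},
  {"tx": -0.026, "ty": 0.088, "tz": 0, "rx": 11.89, "ry": 1.72, "rz": -1.69, "claw": 0},
  {"tx": -0.03, "ty": 0.099, "tz": 0, "rx": 13.38, "ry": 1.935, "rz": -1.91, "claw": 0},
  {"tx": -0.033, "ty": 0.11, "tz": -0.01, "rx": 14.87, "ry": 2.15, "rz": -2.12, "claw": 0},
  {"tx": -0.036, "ty": 0.12, "tz": -0.03, "rx": 16.35, "ry": 2.365, "rz": -2.33, "claw": 0},
  {"tx": -0.0395, "ty": 0.131, "tz": -0.05, "rx": 17.84, "ry": 2.58, "rz": -2.54, "claw": 0},
])

```text
clock: 5.95
eef_pos: [483.2, -87.1, 172.9]
tool_rot: [-3.135, -0.522, 1.567]
force: [0.2, -0.2, -5.5]
width: 17.1
```

```bash
python3 - <<'E'
from h import *
im,c=snap('side','s2.png'); im2,c2=snap('wrist','w3.png');s=read_state(); print(s['eef_pos'],s['tool_rot'],np.round(s['qpos'],2),s['force'],s['width'])
cv2.imwrite('pics/c2.png',np.hstack([im[100:420,180:580],cv2.resize(im2,(400,320))])[:,:,::-1])
E
```

```text
[479.23493472 -89.30054382 167.27238535] [-3.1212532  -0.52475922  1.55504398] [ 0.83  0.71 -0.6   1.89 -0.16  0.83  0.43] [-1.37529953 -1.65180184 -4.65157612] 17.378510234899135
```

View pics/c2.png

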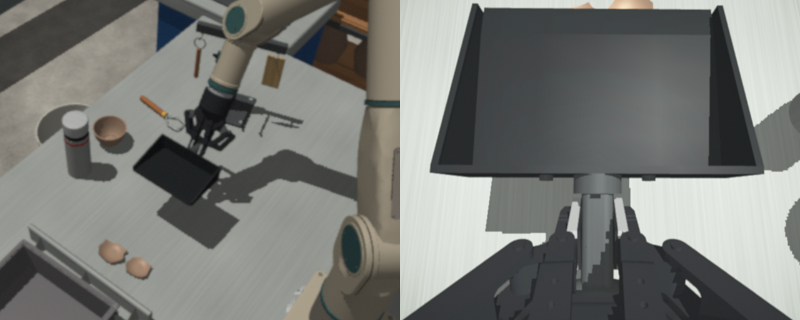

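Emit:
apply_moves([
  {"tx": 0, "ty": 0, "tz": -0.02, "rx": 0, "ry": 0, "rz": 0, "claw": 0},
  {"tx": 0, "ty": 0, "tz": -0.045, "rx": 0, "ry": 0, "rz": 0, "claw": 0},
  {"tx": 0, "ty": 0, "tz": -0.075, "rx": 0, "ry": 0, "rz": 0, "claw": 0},
  {"tx": 0, "ty": 0, "tz": -0.105, "rx": 0, "ry": 0, "rz": 0, "claw": 0},
  {"tx": 0, "ty": 0, "tz": -0.13, "rx": 0, "ry": 0, "rz": 0, "claw": 0},
  {"tx": 0, "ty": 0, "tz": -0.145, "rx": 0, "ry": 0, "rz": 0, "claw": 0},
  {"tx": 0, "ty": 0, "tz": -0.153, "rx": 0, "ry": 0, "rz": 0, "claw": 0},
  {"tx": 0, "ty": 0, "tz": -0.156, "rx": 0, "ry": 0, "rz": 0, "claw": 0},
  {"tx": 0, "ty": 0, "tz": -0.156, "rx": 0, "ry": 0, "rz": 0, "claw": 0},
])

```text
clock: 6.95
eef_pos: [484.1, -84.6, 18.0]
tool_rot: [-3.137, -0.52, 1.571]
force: [-0.0, -0.4, -3.3]
width: 17.3
```

Emit:
apply_moves([
  {"tx": 0, "ty": 0, "tz": -0.002, "rx": 0, "ry": 0, "rz": 0, "claw": 0},
  {"tx": 0, "ty": 0, "tz": -0.004, "rx": 0, "ry": 0, "rz": 0, "claw": 0},
  {"tx": 0, "ty": 0, "tz": -0.005, "rx": 0, "ry": 0, "rz": 0, "claw": 0},
  {"tx": 0, "ty": 0, "tz": -0.006, "rx": 0, "ry": 0, "rz": 0, "claw": 0},
  {"tx": 0, "ty": 0, "tz": -0.006, "rx": 0, "ry": 0, "rz": 0, "claw": 0},
])

```text
clock: 7.45
eef_pos: [483.5, -84.5, 11.3]
tool_rot: [-3.135, -0.521, 1.57]
force: [-0.1, 0.0, -3.4]
width: 17.0
```

Emit:
apply_moves([
  {"tx": 0, "ty": 0, "tz": -0.001, "rx": 0, "ry": 0, "rz": 0, "claw": 0},
  {"tx": 0, "ty": 0, "tz": -0.002, "rx": 0, "ry": 0, "rz": 0, "claw": 0},
  {"tx": 0, "ty": 0, "tz": -0.003, "rx": 0, "ry": 0, "rz": 0, "claw": 0},
  {"tx": 0, "ty": 0, "tz": -0.003, "rx": 0, "ry": 0, "rz": 0, "claw": 0},
])

```text
clock: 7.85
eef_pos: [483.5, -84.4, 8.2]
tool_rot: [-3.135, -0.521, 1.57]
force: [0.3, -0.3, -4.0]
width: 16.9
```

Emit:
apply_moves([
  {"tx": 0, "ty": 0, "tz": -0.001, "rx": 0, "ry": 0, "rz": 0, "claw": 0},
  {"tx": 0, "ty": 0, "tz": -0.002, "rx": 0, "ry": 0, "rz": 0, "claw": 0},
  {"tx": 0, "ty": 0, "tz": -0.002, "rx": 0, "ry": 0, "rz": 0, "claw": 0},
])

```text
clock: 8.15
eef_pos: [483.6, -84.4, 6.5]
tool_rot: [-3.136, -0.521, 1.571]
force: [-1.6, -1.0, 0.4]
width: 17.3
```

```bash
python3 - <<'E'
from h import *
im2,c2=snap('wrist','w4.png');im,c=snap('side','s3.png');s=read_state(); print(s['eef_pos'],s['tool_rot'],s['force'],s['torque'])
cv2.imwrite('pics/c3.png',np.hstack([cv2.resize(im[200:330,230:390],(480,390)),cv2.resize(im2,(320,240)).copy() if 0 else cv2.copyMakeBorder(cv2.resize(im2,(320,240)),0,150,0,0,cv2.BORDER_CONSTANT)])[:,:,::-1])
E
```

```text
[483.53132379 -84.40840685   6.55012467] [-3.13554994 -0.52120741  1.5706833 ] [-1.33626455 -0.98735722  0.42229411] [-0.83836163 -0.07442169  0.1245993 ]
```

View pics/c3.png

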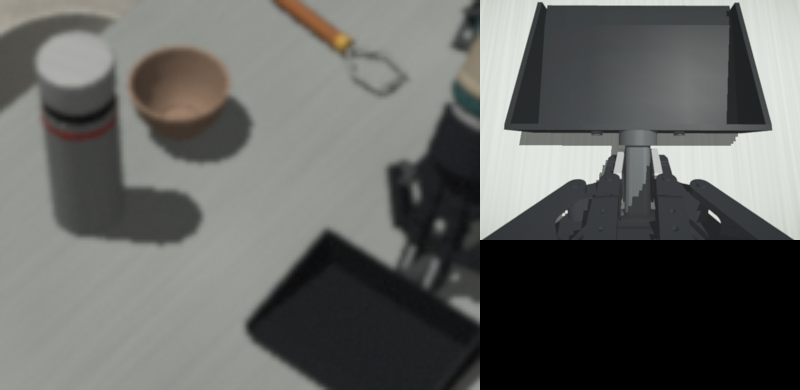

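Force rose by 4.4 N, the shovel's weight, so it is resting on the bench. Releasing, then regripping.

Emit:
apply_moves([
  {"tx": 0, "ty": 0, "tz": 0, "rx": 0, "ry": 0, "rz": 0, "claw": 0.03},
  {"tx": 0, "ty": 0, "tz": 0, "rx": 0, "ry": 0, "rz": 0, "claw": 0.05},
  {"tx": 0, "ty": 0, "tz": 0.001, "rx": 0, "ry": 0, "rz": 0, "claw": 0.05},
  {"tx": 0, "ty": 0, "tz": 0.002, "rx": 0, "ry": 0, "rz": 0, "claw": 0.05},
  {"tx": 0, "ty": 0, "tz": 0.002, "rx": 0, "ry": 0, "rz": 0, "claw": 0.05},
  {"tx": 0, "ty": 0, "tz": 0.002, "rx": 0, "ry": 0, "rz": 0, "claw": 0.05},
  {"tx": 0, "ty": 0, "tz": 0.002, "rx": 0, "ry": 0, "rz": 0, "claw": 0.05},
  {"tx": 0, "ty": 0, "tz": 0.002, "rx": 0, "ry": 0, "rz": 0, "claw": 0.05},
])

```text
clock: 9.05
eef_pos: [483.6, -84.4, 8.3]
tool_rot: [-3.135, -0.521, 1.57]
force: [0.1, 0.5, 0.2]
width: 49.8
```

```bash
python3 - <<'E'
from h import *
im2,c2=snap('wrist','w5.png');im,c=snap('top','t3.png');s=read_state(); print(s['eef_pos'],s['tool_rot'],s['force'],s['torque'],s['width'])
print('lip pred',[proj(c2,[484+dx,-94+148,0]) for dx in (-85,85)],'rear',[proj(c2,[484+dx,-94+33,40]) for dx in (-89,89)])
cv2.imwrite('pics/c4.png',np.hstack([cv2.resize(im2,(400,300)),cv2.resize(im[210:330,230:390],(400,300))])[:,:,::-1])
E
```

```text
[483.5721594  -84.41762944   8.27940613] [-3.13543858 -0.52117333  1.5703524 ] [-0.50444091  0.86537226 -0.08167426] [-0.53382247  0.02227205 -0.02277186] 49.858457191095816
lip pred [array([148.07018693,  32.165757  ]), array([489.13823584,  31.47185828])] rear [array([ 58.14526496, 242.88244828]), array([579.80864027, 243.44740335])]
```

View pics/c4.png

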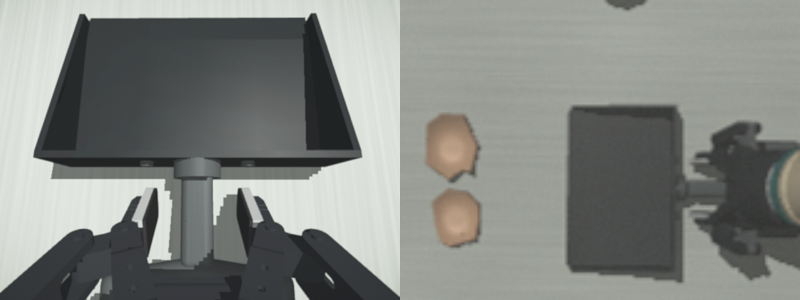

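The shovel lies flat: its corners match the flat prediction within about 3 px. Both pieces sit ahead of the mouth, and the pan needs about +5 mm in x. Regripping, then sliding partway forward.

Emit:
apply_moves([
  {"tx": -0.001, "ty": 0, "tz": 0, "rx": 0, "ry": 0, "rz": 0, "claw": 0},
  {"tx": -0.001, "ty": 0, "tz": 0, "rx": 0, "ry": 0, "rz": 0, "claw": 0},
  {"tx": -0.001, "ty": 0, "tz": 0, "rx": 0, "ry": 0, "rz": 0, "claw": 0},
  {"tx": -0.001, "ty": 0, "tz": 0, "rx": 0, "ry": 0, "rz": 0, "claw": 0},
  {"tx": -0.001, "ty": 0, "tz": 0, "rx": 0, "ry": 0, "rz": 0, "claw": 0},
  {"tx": -0.001, "ty": 0, "tz": 0, "rx": 0, "ry": 0, "rz": 0, "claw": 0},
  {"tx": 0.001, "ty": 0.008, "tz": 0, "rx": 0, "ry": 0, "rz": 0, "claw": 0},
  {"tx": 0.002, "ty": 0.018, "tz": 0, "rx": 0, "ry": 0, "rz": 0, "claw": 0},
  {"tx": 0.003, "ty": 0.03, "tz": 0, "rx": 0, "ry": 0, "rz": 0, "claw": 0},
  {"tx": 0.004, "ty": 0.042, "tz": 0, "rx": 0, "ry": 0, "rz": 0, "claw": 0},
  {"tx": 0.004, "ty": 0.05, "tz": 0, "rx": 0, "ry": 0, "rz": 0, "claw": 0},
  {"tx": 0.004, "ty": 0.05, "tz": 0, "rx": 0, "ry": 0, "rz": 0, "claw": 0},
])

```text
clock: 10.35
eef_pos: [487.5, -33.2, 8.4]
tool_rot: [-3.136, -0.522, 1.572]
force: [0.4, 2.2, 1.0]
width: 17.2
```

```bash
python3 - <<'E'
from h import *
im2,c2=snap('wrist','w6.png');s=read_state(); print(s['eef_pos'],s['tool_rot'],s['force'],s['torque'],s['width'],np.round(s['qpos'],2))
x,y=s['eef_pos'][:2]
print('lip pred',[proj(c2,[x+dx,y-9.5+148,0]) for dx in (-85,85)])
h=cv2.cvtColor(im2,cv2.COLOR_RGB2HSV); m=((h[...,1]>70)&(h[...,0]<20)).astype('u1')*255; m[300:]=0
n,l,st,ce=cv2.connectedComponentsWithStats(m)
for i in range(1,n):
    if st[i][4]>100: print(st[i],[onz(c2,st[i][0]+k*st[i][2],st[i][1]+st[i][3]/2,10)[:2].round(1) for k in (0,1)])
E
```

```text
[487.423162   -33.36143963   8.40494903] [-3.1352677  -0.52219     1.57175913] [ 0.66144441  1.86157776 -0.19404149] [-0.07910506 -0.25951651 -0.0605444 ] 17.054058012747195 [ 0.7   0.97 -0.54  1.98 -0.11  0.45  0.44]
lip pred [array([147.74889962,  32.4064729 ]), array([488.4748368,  32.2588231])]
```

View pics/w6.png

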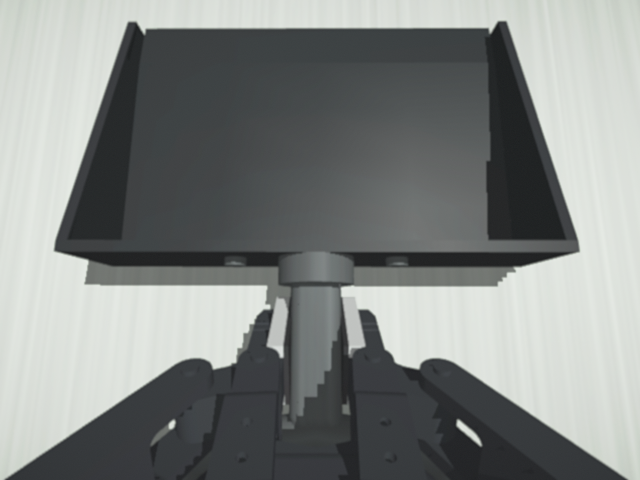

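Wrist view: the lip runs from (145,30) to (489,30), straight and centred on the tool; the pieces are beyond it, out of view. Pushing on with slight lip pressure.

Emit:
apply_moves([
  {"tx": 0, "ty": 0.008, "tz": -0.001, "rx": -0.1, "ry": 0, "rz": 0, "claw": 0},
  {"tx": 0, "ty": 0.018, "tz": -0.001, "rx": -0.1, "ry": 0, "rz": 0, "claw": 0},
  {"tx": 0, "ty": 0.028, "tz": -0.001, "rx": -0.1, "ry": 0, "rz": 0, "claw": 0},
  {"tx": 0, "ty": 0.038, "tz": -0.001, "rx": -0.1, "ry": 0, "rz": 0, "claw": 0},
  {"tx": 0, "ty": 0.047, "tz": -0.001, "rx": -0.1, "ry": 0, "rz": 0, "claw": 0},
  {"tx": 0, "ty": 0.056, "tz": -0.001, "rx": -0.1, "ry": 0, "rz": 0, "claw": 0},
  {"tx": 0, "ty": 0.065, "tz": -0.001, "rx": -0.1, "ry": 0, "rz": 0, "claw": 0},
  {"tx": 0, "ty": 0.074, "tz": -0.001, "rx": -0.1, "ry": 0, "rz": 0, "claw": 0},
  {"tx": 0, "ty": 0.083, "tz": -0.001, "rx": -0.1, "ry": 0, "rz": 0, "claw": 0},
  {"tx": 0, "ty": 0.091, "tz": -0.001, "rx": -0.1, "ry": 0, "rz": 0, "claw": 0},
  {"tx": 0, "ty": 0.1, "tz": -0.001, "rx": -0.1, "ry": 0, "rz": 0, "claw": 0},
  {"tx": 0, "ty": 0.1, "tz": -0.001, "rx": -0.1, "ry": 0, "rz": 0, "claw": 0},
])

```text
clock: 11.6
eef_pos: [489.3, 64.9, 8.2]
tool_rot: [-3.139, -0.511, 1.57]
force: [2.1, -2.1, 11.5]
width: 17.2
```

```bash
python3 - <<'E'
from h import *
im,c=snap('top','t4.png');im2,c2=snap('wrist','w7.png');s=read_state(); print(s['eef_pos'],s['tool_rot'],s['force'],s['torque'],s['width'],np.round(s['qpos'],2))
cv2.imwrite('pics/c5.png',np.hstack([cv2.resize(im2,(400,300)),cv2.resize(im[210:330,190:350],(400,300))])[:,:,::-1])
E
```

```text
[489.31950686  64.92252726   8.15910169] [-3.13852381 -0.51184797  1.56976714] [ 1.1926774  -3.4465413   9.93556661] [ 0.08756802 -0.22795435 -0.20052962] 17.219047062961444 [ 0.53  0.96 -0.56  2.07 -0.18  0.29  0.33]
```

View pics/c5.png

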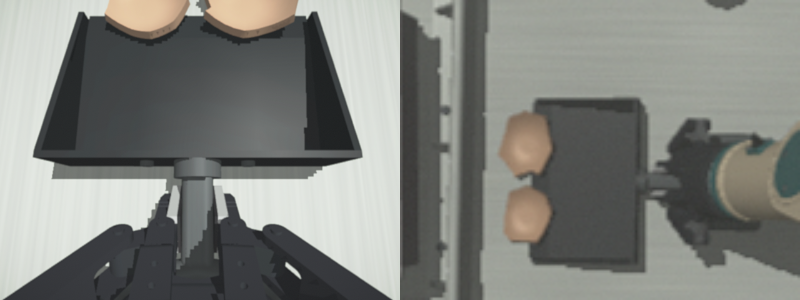

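The pieces have begun riding onto the lip at the top of the wrist view. The right-hand margin is smaller, so I'll shift +4 mm in x. Continuing slowly and watching j6.

Emit:
apply_moves([
  {"tx": 0.002, "ty": 0.006, "tz": -0.001, "rx": 0, "ry": 0, "rz": 0, "claw": 0},
  {"tx": 0.003, "ty": 0.012, "tz": -0.001, "rx": 0, "ry": 0, "rz": 0, "claw": 0},
  {"tx": 0.003, "ty": 0.018, "tz": -0.001, "rx": 0, "ry": 0, "rz": 0, "claw": 0},
  {"tx": 0.003, "ty": 0.024, "tz": -0.001, "rx": 0, "ry": 0, "rz": 0, "claw": 0},
  {"tx": 0.003, "ty": 0.03, "tz": -0.001, "rx": 0, "ry": 0, "rz": 0, "claw": 0},
  {"tx": 0.003, "ty": 0.036, "tz": -0.001, "rx": 0, "ry": 0, "rz": 0, "claw": 0},
  {"tx": 0.003, "ty": 0.042, "tz": -0.001, "rx": 0, "ry": 0, "rz": 0, "claw": 0},
  {"tx": 0.003, "ty": 0.045, "tz": -0.001, "rx": 0, "ry": 0, "rz": 0, "claw": 0},
  {"tx": 0.003, "ty": 0.045, "tz": -0.001, "rx": 0, "ry": 0, "rz": 0, "claw": 0},
])

```text
clock: 12.6
eef_pos: [493.7, 107.4, 7.6]
tool_rot: [-3.141, -0.509, 1.568]
force: [1.1, -14.5, 22.7]
width: 17.4
```

```bash
python3 - <<'E'
from h import *
im,c=snap('top','t5.png');im2,c2=snap('wrist','w8.png');s=read_state(); print(s['eef_pos'],s['tool_rot'],s['force'],s['torque'],s['width'],np.round(s['qpos'],3))
cv2.imwrite('pics/c6.png',np.hstack([cv2.resize(im2,(400,300)),cv2.resize(im[210:330,190:350],(400,300))])[:,:,::-1])
E
```

```text
[493.69196582 107.35491119   7.64903823] [-3.14105649 -0.50924601  1.56801524] [  0.58548775 -14.41983605  23.79250835] [-0.43957765  0.06095716 -0.00137116] 16.824069014866236 [ 0.437  0.956 -0.558  2.077 -0.257  0.239  0.33 ]
```

View pics/c6.png

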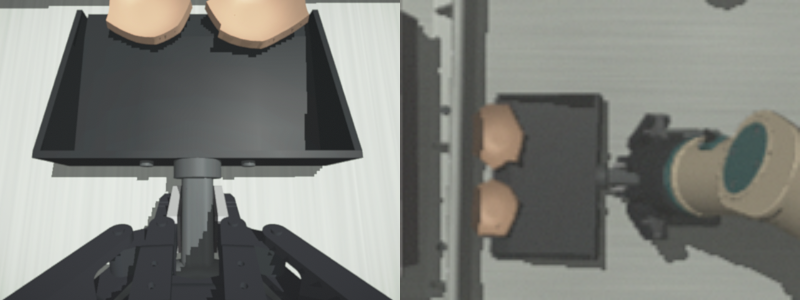

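The pieces are against the upstand at crop x≈480, and the wrist view shows them riding on. j6 is at 0.239, close to its 0.23 limit, and the pan should sit about 8 mm further in +x. I'll back off 20 mm, shift, let go, and regrip with less lean.

Emit:
apply_moves([
  {"tx": 0, "ty": -0.007, "tz": 0.001, "rx": 0.1, "ry": 0, "rz": 0, "claw": 0},
  {"tx": 0, "ty": -0.014, "tz": 0.001, "rx": 0.1, "ry": 0, "rz": 0, "claw": 0},
  {"tx": 0, "ty": -0.022, "tz": 0.001, "rx": 0.1, "ry": 0, "rz": 0, "claw": 0},
  {"tx": 0.003, "ty": -0.025, "tz": 0.001, "rx": 0.1, "ry": 0, "rz": 0, "claw": 0},
  {"tx": 0.006, "ty": -0.025, "tz": 0.001, "rx": 0.1, "ry": 0, "rz": 0, "claw": 0},
  {"tx": 0.009, "ty": -0.025, "tz": 0.001, "rx": 0.1, "ry": 0, "rz": 0, "claw": 0},
  {"tx": 0.009, "ty": -0.025, "tz": 0.001, "rx": 0.1, "ry": 0, "rz": 0, "claw": 0},
  {"tx": 0.009, "ty": -0.025, "tz": 0.001, "rx": 0.1, "ry": 0, "rz": 0, "claw": 0.04},
  {"tx": 0.009, "ty": -0.025, "tz": 0.001, "rx": 0.1, "ry": 0, "rz": 0, "claw": 0.05},
  {"tx": 0.009, "ty": -0.025, "tz": 0.001, "rx": 0.1, "ry": 0, "rz": 0, "claw": 0.05},
])

```text
clock: 13.7
eef_pos: [500.2, 84.8, 6.9]
tool_rot: [-3.136, -0.52, 1.569]
force: [-0.4, 0.0, 0.2]
width: 50.0
```

```bash
python3 - <<'E'
from h import *
s=read_state(); print(s['eef_pos'],s['tool_rot'],s['force'],s['width'],np.round(s['qpos'],3)); print(rv(lean(8)))
E
```

```text
[500.19663777  84.80763411   6.86648528] [-3.13603832 -0.52023543  1.56934596] [-0.37488487  0.01541587  0.22995957] 50.028821444288745 [ 0.481  0.965 -0.554  2.044 -0.237  0.294  0.355]
[-4.36148982e+00 -5.74172152e-02 -4.32673633e-03]
```

Emit:
apply_moves([
  {"tx": 0, "ty": -0.002, "tz": 0, "rx": -1.5, "ry": -0.02, "rz": 0, "claw": 0.05},
  {"tx": 0, "ty": -0.005, "tz": -0.001, "rx": -3, "ry": -0.04, "rz": 0, "claw": 0.05},
  {"tx": 0, "ty": -0.007, "tz": -0.0015, "rx": -4.36, "ry": -0.06, "rz": 0, "claw": 0.05},
  {"tx": 0, "ty": -0.007, "tz": -0.0015, "rx": -4.36, "ry": -0.06, "rz": 0, "claw": 0.05},
  {"tx": 0, "ty": -0.007, "tz": -0.0015, "rx": -4.36, "ry": -0.06, "rz": 0, "claw": 0.05},
  {"tx": 0, "ty": -0.007, "tz": -0.0015, "rx": -4.36, "ry": -0.06, "rz": 0, "claw": 0.0},
  {"tx": 0, "ty": -0.007, "tz": -0.0015, "rx": -4.36, "ry": -0.06, "rz": 0, "claw": 0.0},
  {"tx": 0, "ty": -0.007, "tz": -0.0015, "rx": -4.36, "ry": -0.06, "rz": 0, "claw": 0.0},
  {"tx": 0, "ty": -0.007, "tz": -0.0015, "rx": -4.36, "ry": -0.06, "rz": 0, "claw": 0.0},
  {"tx": 0, "ty": -0.007, "tz": -0.0015, "rx": -4.36, "ry": -0.06, "rz": 0, "claw": 0.0},
  {"tx": 0, "ty": -0.007, "tz": -0.0015, "rx": -4.36, "ry": -0.06, "rz": 0, "claw": 0.0},
])

```text
clock: 14.8
eef_pos: [499.8, 77.9, 5.5]
tool_rot: [-3.141, -0.141, 1.571]
force: [0.1, -1.3, -2.2]
width: 17.3
```

```bash
cat >> h.py <<'E'
def pieces():
    for n in ('top','wrist'):
        c=calibration(n); im=get_image(n); h=cv2.cvtColor(im,cv2.COLOR_RGB2HSV); m=((h[...,1]>70)&(h[...,0]<20)).astype('u1')*255
        if n=='top': m[:,:190]=0; m[:,300:]=0; m[:230]=0; m[330:]=0
        else: m[300:]=0
        k,l,st,ce=cv2.connectedComponentsWithStats(m)
        for i in range(1,k):
            if st[i][4]>80:
                x,y,w,hh=st[i][:4]; a=onz(c,x,y,14 if n=='top' else 16);b=onz(c,x+w,y+hh,14 if n=='top' else 16)
                print(n,st[i],ce[i].round(0),'x',np.sort([a[0],b[0]]).round(0),'y',np.sort([a[1],b[1]]).round(0))
E
python3 - <<'E'
from h import *
s=read_state(); print(s['eef_pos'],s['tool_rot'],s['force'],s['width'],np.round(s['qpos'],3)); pieces()
print(proj(calibration('wrist'),[s['eef_pos'][0],s['eef_pos'][1]-2.6+149,0]))
E
```

```text
[499.78518155  77.85480917   5.52862551] [-3.14088376 -0.14058614  1.57079164] [ 0.07175484 -1.25730342 -2.15544479] 17.327686397581505 [-0.041  0.81  -0.109  2.078 -0.249  0.249  0.126]
top [227 251  19  26 380] [236. 263.] x [499. 570.] y [193. 247.]
top [227 281  18  22 317] [235. 292.] x [429. 488.] y [194. 245.]
[316.75009575 -81.77660137]
```

Emit:
apply_moves([
  {"tx": 0, "ty": 0.005, "tz": -0.0005, "rx": -0.1, "ry": 0, "rz": 0, "claw": 0},
  {"tx": 0, "ty": 0.01, "tz": -0.001, "rx": -0.1, "ry": 0, "rz": 0, "claw": 0},
  {"tx": 0, "ty": 0.015, "tz": -0.001, "rx": -0.1, "ry": 0, "rz": 0, "claw": 0},
  {"tx": 0, "ty": 0.02, "tz": -0.001, "rx": -0.1, "ry": 0, "rz": 0, "claw": 0},
  {"tx": 0, "ty": 0.025, "tz": -0.001, "rx": -0.1, "ry": 0, "rz": 0, "claw": 0},
  {"tx": 0, "ty": 0.03, "tz": -0.001, "rx": -0.1, "ry": 0, "rz": 0, "claw": 0},
  {"tx": 0, "ty": 0.03, "tz": -0.001, "rx": -0.1, "ry": 0, "rz": 0, "claw": 0},
])

```text
clock: 15.6
eef_pos: [500.9, 108.7, 5.4]
tool_rot: [3.14, -0.131, 1.572]
force: [0.3, -3.7, 5.8]
width: 17.1
```

```bash
python3 - <<'E'
from h import *
s=read_state(); print(s['eef_pos'],s['tool_rot'],s['force'],s['width'],np.round(s['qpos'],3)); pieces()
E
```

```text
[500.89184742 108.72533339   5.44810182] [ 3.13976965 -0.13147768  1.57193268] [ 0.31017645 -3.65387983  5.78840815] 17.084724021369098 [-0.123  0.81  -0.087  2.069 -0.273  0.248  0.084]
top [222 251  17  26 335] [230. 263.] x [499. 570.] y [212. 261.]
top [221 280  16  22 280] [228. 291.] x [432. 491.] y [216. 261.]
wrist [ 165    0  102   25 1218] [218.   7.] x [451. 484.] y [214. 221.]
wrist [ 351    0  154   37 2911] [427.  12.] x [512. 563.] y [210. 221.]
```

Emit:
apply_moves([
  {"tx": 0, "ty": 0.004, "tz": -0.0005, "rx": 0, "ry": 0, "rz": 0, "claw": 0},
  {"tx": 0, "ty": 0.007, "tz": -0.0005, "rx": 0, "ry": 0, "rz": 0, "claw": 0},
  {"tx": 0, "ty": 0.01, "tz": -0.0005, "rx": 0, "ry": 0, "rz": 0, "claw": 0},
  {"tx": 0, "ty": 0.012, "tz": -0.0005, "rx": 0, "ry": 0, "rz": 0, "claw": 0},
  {"tx": 0, "ty": 0.012, "tz": -0.0005, "rx": 0, "ry": 0, "rz": 0, "claw": 0},
])

```text
clock: 16.2
eef_pos: [501.4, 118.4, 5.4]
tool_rot: [3.139, -0.13, 1.57]
force: [0.1, -9.2, 11.7]
width: 17.4
```

```bash
python3 - <<'E'
from h import *
s=read_state(); print(s['eef_pos'],s['tool_rot'],s['force'],s['width'],np.round(s['qpos'],3)); pieces()
E
```

```text
[501.39063089 118.42091027   5.4328502 ] [ 3.13879723 -0.12963686  1.57003355] [ 0.05400297 -9.1749092  11.69933066] 17.368513475197577 [-0.147  0.811 -0.08   2.065 -0.282  0.248  0.07 ]
top [221 251  19  25 354] [230. 263.] x [502. 570.] y [210. 264.]
top [221 280  16  22 282] [228. 291.] x [432. 491.] y [216. 261.]
wrist [ 114    0  172   53 5177] [208.  19.] x [435. 491.] y [215. 231.]
wrist [ 342    0  204   69 4708] [455.  28.] x [510. 579.] y [210. 231.]
```

Emit:
apply_moves([
  {"tx": 0, "ty": 0.004, "tz": 0, "rx": 0, "ry": 0, "rz": 0, "claw": 0},
  {"tx": 0, "ty": 0.007, "tz": 0, "rx": 0, "ry": 0, "rz": 0, "claw": 0},
  {"tx": 0, "ty": 0.009, "tz": 0, "rx": 0, "ry": 0, "rz": 0, "claw": 0},
  {"tx": 0, "ty": 0.009, "tz": 0, "rx": 0, "ry": 0, "rz": 0, "claw": 0},
])

```text
clock: 16.7
eef_pos: [501.3, 119.5, 5.4]
tool_rot: [3.139, -0.122, 1.564]
force: [-0.7, -26.7, 21.2]
width: 16.9
```

```bash
python3 - <<'E'
from h import *
s=read_state(); print(s['eef_pos'],s['tool_rot'],s['force'],s['width'],np.round(s['qpos'],3)); pieces()
E
```

```text
[501.30907662 119.47735409   5.37620853] [ 3.13928566 -0.12150719  1.56396602] [ -0.66125079 -26.70160154  21.23509907] 16.926138658085634 [-0.163  0.81  -0.067  2.064 -0.285  0.249  0.059]
top [222 251  18  25 351] [230. 263.] x [502. 570.] y [210. 261.]
top [221 279  16  23 290] [228. 291.] x [432. 493.] y [216. 261.]
wrist [ 111    0  175   57 5866] [204.  22.] x [435. 492.] y [215. 232.]
wrist [ 341    0  205   71 4699] [454.  29.] x [510. 579.] y [210. 232.]
```

The shovel has stopped at the upstand with 27 N, and the lip is at the face with both pieces wholly on the pan. Unloading, tilting back and lifting.

Emit:
apply_moves([
  {"tx": 0, "ty": -0.008, "tz": 0.003, "rx": 0.3, "ry": 0, "rz": 0, "claw": 0},
  {"tx": 0, "ty": -0.012, "tz": 0.008, "rx": 0.7, "ry": 0, "rz": 0, "claw": 0},
  {"tx": 0, "ty": -0.014, "tz": 0.014, "rx": 1.1, "ry": 0, "rz": 0, "claw": 0},
  {"tx": 0, "ty": -0.016, "tz": 0.021, "rx": 1.5, "ry": 0, "rz": 0, "claw": 0},
  {"tx": 0, "ty": -0.018, "tz": 0.028, "rx": 1.9, "ry": 0, "rz": 0, "claw": 0},
  {"tx": 0, "ty": -0.02, "tz": 0.036, "rx": 2.2, "ry": 0, "rz": 0, "claw": 0},
  {"tx": 0, "ty": -0.022, "tz": 0.044, "rx": 2.4, "ry": 0, "rz": 0, "claw": 0},
  {"tx": 0, "ty": -0.024, "tz": 0.052, "rx": 2.4, "ry": 0, "rz": 0, "claw": 0},
  {"tx": 0, "ty": -0.026, "tz": 0.06, "rx": 2.4, "ry": 0, "rz": 0, "claw": 0},
  {"tx": 0, "ty": -0.026, "tz": 0.06, "rx": 2.4, "ry": 0, "rz": 0, "claw": 0},
])

```text
clock: 17.8
eef_pos: [500.4, 103.9, 65.4]
tool_rot: [3.14, -0.341, 1.574]
force: [0.3, 0.1, -5.5]
width: 17.6
```

```bash
python3 - <<'E'
from h import *
s=read_state(); print(s['eef_pos'],s['tool_rot'],s['force'],s['width'],np.round(s['qpos'],3)); pieces()
E
```

```text
[500.3648345  103.90959598  65.42285928] [ 3.13965113 -0.34081593  1.5737607 ] [ 0.33919553  0.14946801 -5.52984538] 17.59378363513126 [ 0.204  0.746 -0.35   2.066 -0.306  0.356  0.234]
top [220 249  22  27 453] [230. 262.] x [502. 575.] y [204. 267.]
top [219 279  21  24 385] [229. 291.] x [429. 493.] y [208. 267.]
wrist [ 122    0  171   62 4067] [231.  27.] x [395. 487.] y [231. 264.]
wrist [ 338    0  206   74 4739] [461.  28.] x [511. 622.] y [225. 265.]
```

The wrist force of −5.5 N equals shovel plus both pieces, so both are carried level. Raising further and moving over the tub.

Emit:
apply_moves([
  {"tx": 0, "ty": 0, "tz": 0.01, "rx": 0, "ry": 0, "rz": 0, "claw": 0},
  {"tx": 0, "ty": 0, "tz": 0.028, "rx": 0, "ry": 0, "rz": 0, "claw": 0},
  {"tx": 0, "ty": 0, "tz": 0.05, "rx": 0, "ry": 0, "rz": 0, "claw": 0},
  {"tx": 0, "ty": 0, "tz": 0.075, "rx": 0, "ry": 0, "rz": 0, "claw": 0},
  {"tx": 0.002, "ty": 0.008, "tz": 0.1, "rx": 0, "ry": 0, "rz": 0, "claw": 0},
  {"tx": 0.004, "ty": 0.024, "tz": 0.125, "rx": 0, "ry": 0, "rz": 0, "claw": 0},
  {"tx": 0.008, "ty": 0.046, "tz": 0.15, "rx": 0, "ry": 0, "rz": 0, "claw": 0},
  {"tx": 0.012, "ty": 0.07, "tz": 0.17, "rx": 0, "ry": 0, "rz": 0, "claw": 0},
  {"tx": 0.015, "ty": 0.094, "tz": 0.185, "rx": 0, "ry": 0, "rz": 0, "claw": 0},
  {"tx": 0.018, "ty": 0.118, "tz": 0.195, "rx": 0, "ry": 0, "rz": 0, "claw": 0},
  {"tx": 0.02, "ty": 0.14, "tz": 0.2, "rx": 0, "ry": 0, "rz": 0, "claw": 0},
  {"tx": 0.02, "ty": 0.155, "tz": 0.2, "rx": 0, "ry": 0, "rz": 0, "claw": 0},
])

```text
clock: 19.1
eef_pos: [518.5, 261.0, 265.3]
tool_rot: [-3.142, -0.342, 1.576]
force: [0.3, -0.2, -5.2]
width: 17.5
```

```bash
python3 - <<'E'
from h import *
s=read_state(); print(s['eef_pos'],s['tool_rot'],s['force'],s['width'],np.round(s['qpos'],3))
E
```

```text
[518.54526001 260.99042672 265.29960352] [-3.1415245  -0.34193452  1.57578405] [ 0.29670722 -0.19686562 -5.24219142] 17.486600195048872 [-0.125  0.464 -0.287  1.806 -0.273  0.781 -0.186]
```

Emit:
apply_moves([
  {"tx": 0, "ty": 0.002, "tz": 0, "rx": -1.0, "ry": 0, "rz": 0, "claw": 0},
  {"tx": 0, "ty": 0.004, "tz": 0, "rx": -2.4, "ry": 0, "rz": 0, "claw": 0},
  {"tx": 0, "ty": 0.006, "tz": -0.003, "rx": -3.8, "ry": 0, "rz": 0, "claw": 0},
  {"tx": 0, "ty": 0.008, "tz": -0.006, "rx": -5.2, "ry": 0, "rz": 0, "claw": 0},
  {"tx": 0, "ty": 0.01, "tz": -0.01, "rx": -6.6, "ry": 0, "rz": 0, "claw": 0},
  {"tx": 0, "ty": 0.013, "tz": -0.014, "rx": -8.0, "ry": 0, "rz": 0, "claw": 0},
  {"tx": 0, "ty": 0.017, "tz": -0.018, "rx": -9.4, "ry": 0, "rz": 0, "claw": 0},
  {"tx": 0, "ty": 0.022, "tz": -0.022, "rx": -10.8, "ry": 0, "rz": 0, "claw": 0},
  {"tx": 0, "ty": 0.027, "tz": -0.026, "rx": -12.2, "ry": 0, "rz": 0, "claw": 0},
  {"tx": 0, "ty": 0.032, "tz": -0.03, "rx": -13.6, "ry": 0, "rz": 0, "claw": 0},
  {"tx": 0, "ty": 0.035, "tz": -0.03, "rx": -14.0, "ry": 0, "rz": 0, "claw": 0},
  {"tx": 0, "ty": 0.035, "tz": -0.03, "rx": -14.0, "ry": 0, "rz": 0, "claw": 0},
])

```text
clock: 20.3
eef_pos: [517.5, 296.3, 230.6]
tool_rot: [-3.131, 0.88, 1.583]
force: [0.4, 0.0, -4.2]
width: 16.8
```

```bash
cat >> h.py <<'E'
def chk(tag):
    s=read_state(); print(s['clock'],s['eef_pos'].round(1),s['tool_rot'].round(3),s['force'].round(1),s['width'],np.round(s['qpos'],3))
    for n in ('top','side'):
        c=calibration(n); im=get_image(n); cv2.imwrite(f'pics/{n}_{tag}.png',im[:,:,::-1]); h=cv2.cvtColor(im,cv2.COLOR_RGB2HSV); m=((h[...,1]>70)&(h[...,0]<20)).astype('u1')*255
        if n=='top': m[:,:60]=0; m[:,300:]=0; m[:200]=0; m[345:]=0
        else: m[:280]=0; m[:,:130]=0; m[:,400:]=0
        k,l,st,ce=cv2.connectedComponentsWithStats(m)
        for i in range(1,k):
            if st[i][4]>60: print(n,st[i],ce[i].round(0),'z15:',onz(c,*ce[i],15)[:2].round(0),'z200:',onz(c,*ce[i],200)[:2].round(0))
E
python3 - <<'E'
from h import *
chk('tip')
E
```

```text
20.3 [517.5 296.3 230.6] [-3.131  0.88   1.583] [ 0.4  0.  -4.2] 16.754736294164573 [-0.937  0.942  0.151  1.233  0.444  1.658 -0.919]
side [227 399  25  27 534] [240. 412.] z15: [512. 386.] z200: [437. 442.]
side [254 424  20  21 183] [262. 433.] z15: [439. 390.] z200: [374. 445.]
```

The wrist load has dropped by the pieces' weight, and the side view places both in the tub at about (512,386) and (439,390). Levelling the shovel and returning.

Emit:
apply_moves([
  {"tx": 0, "ty": 0, "tz": 0.02, "rx": 0.5, "ry": 0, "rz": 0, "claw": 0},
  {"tx": 0, "ty": 0, "tz": 0.04, "rx": 1.8, "ry": 0, "rz": 0, "claw": 0},
  {"tx": 0, "ty": 0, "tz": 0.05, "rx": 3.2, "ry": 0, "rz": 0, "claw": 0},
  {"tx": 0, "ty": -0.01, "tz": 0.05, "rx": 4.6, "ry": 0, "rz": 0, "claw": 0},
  {"tx": 0, "ty": -0.03, "tz": 0.05, "rx": 6.0, "ry": 0, "rz": 0, "claw": 0},
  {"tx": 0, "ty": -0.05, "tz": 0.05, "rx": 7.4, "ry": 0, "rz": 0, "claw": 0},
  {"tx": 0, "ty": -0.08, "tz": 0.05, "rx": 8.8, "ry": 0, "rz": 0, "claw": 0},
  {"tx": 0, "ty": -0.11, "tz": 0.05, "rx": 10.2, "ry": 0, "rz": 0, "claw": 0},
  {"tx": 0, "ty": -0.15, "tz": 0.05, "rx": 11.69, "ry": 0, "rz": -0.1, "claw": 0},
  {"tx": 0, "ty": -0.19, "tz": 0.05, "rx": 11.69, "ry": 0, "rz": -0.1, "claw": 0},
  {"tx": -0.01, "ty": -0.23, "tz": 0.05, "rx": 11.69, "ry": 0, "rz": -0.1, "claw": 0},
  {"tx": -0.02, "ty": -0.27, "tz": 0.04, "rx": 11.69, "ry": 0, "rz": -0.1, "claw": 0},
])

```text
clock: 21.6
eef_pos: [499.1, 19.1, 276.8]
tool_rot: [-3.142, -0.138, 1.561]
force: [1.8, -1.4, -3.8]
width: 17.2
```

```bash
python3 - <<'E'
from h import *
chk('ret'); print(rv(lean(7.5)))
E
```

```text
21.6 [499.1  19.1 276.8] [-3.142 -0.138  1.561] [ 1.8 -1.4 -3.8] 17.164923773875824 [ 0.069  0.363 -0.092  1.872 -0.134  0.909  0.055]
top [163 262  22  22 362] [174. 273.] z15: [509. 389.] z200: [505. 332.]
top [164 295  21  19 322] [174. 303.] z15: [426. 387.] z200: [434. 331.]
side [227 399  25  28 535] [240. 413.] z15: [512. 387.] z200: [437. 442.]
side [254 423  20  21 203] [262. 432.] z15: [440. 389.] z200: [375. 444.]
[-0.02634232 -0.0797229   0.21264837]
```

Emit:
apply_moves([
  {"tx": 0, "ty": -0.03, "tz": -0.02, "rx": 0, "ry": 0, "rz": 0, "claw": 0},
  {"tx": 0, "ty": -0.06, "tz": -0.05, "rx": 0, "ry": 0, "rz": 0, "claw": 0},
  {"tx": 0, "ty": -0.08, "tz": -0.085, "rx": 0, "ry": 0, "rz": 0, "claw": 0},
  {"tx": 0, "ty": -0.09, "tz": -0.12, "rx": 0, "ry": 0, "rz": 0, "claw": 0},
  {"tx": 0, "ty": -0.09, "tz": -0.155, "rx": 0, "ry": 0, "rz": 0, "claw": 0},
  {"tx": 0, "ty": -0.09, "tz": -0.19, "rx": 0, "ry": 0, "rz": 0, "claw": 0},
  {"tx": 0, "ty": -0.09, "tz": -0.22, "rx": 0, "ry": 0, "rz": 0, "claw": 0},
  {"tx": 0, "ty": -0.09, "tz": -0.238, "rx": 0, "ry": 0, "rz": 0, "claw": 0},
  {"tx": 0, "ty": -0.09, "tz": -0.248, "rx": 0, "ry": 0, "rz": 0, "claw": 0},
  {"tx": 0, "ty": -0.09, "tz": -0.253, "rx": 0, "ry": 0, "rz": 0, "claw": 0},
  {"tx": 0, "ty": -0.09, "tz": -0.255, "rx": 0, "ry": 0, "rz": 0, "claw": 0},
  {"tx": 0, "ty": -0.09, "tz": -0.255, "rx": 0, "ry": 0, "rz": 0, "claw": 0},
])

```text
clock: 22.9
eef_pos: [500.2, -66.8, 20.2]
tool_rot: [-3.138, -0.139, 1.564]
force: [0.4, 0.4, -3.0]
width: 16.7
```

Emit:
apply_moves([
  {"tx": 0, "ty": 0, "tz": -0.004, "rx": 0, "ry": 0, "rz": 0, "claw": 0},
  {"tx": 0, "ty": 0, "tz": -0.008, "rx": 0, "ry": 0, "rz": 0, "claw": 0},
  {"tx": 0, "ty": 0, "tz": -0.011, "rx": 0, "ry": 0, "rz": 0, "claw": 0},
  {"tx": 0, "ty": 0, "tz": -0.013, "rx": 0, "ry": 0, "rz": 0, "claw": 0},
  {"tx": 0, "ty": 0, "tz": -0.013, "rx": 0, "ry": 0, "rz": 0, "claw": 0},
])

```text
clock: 23.4
eef_pos: [499.7, -66.7, 6.3]
tool_rot: [-3.137, -0.14, 1.564]
force: [-1.1, -2.4, 0.9]
width: 17.1
```

Emit:
apply_moves([
  {"tx": 0, "ty": 0, "tz": -0.0005, "rx": 0, "ry": 0, "rz": 0, "claw": 0.0},
  {"tx": 0, "ty": 0, "tz": -0.0005, "rx": 0, "ry": 0, "rz": 0, "claw": 0.03},
  {"tx": 0, "ty": 0, "tz": 0, "rx": 0, "ry": 0, "rz": 0, "claw": 0.06},
  {"tx": 0, "ty": 0, "tz": 0, "rx": 0, "ry": 0, "rz": 0, "claw": 0.06},
  {"tx": 0, "ty": 0, "tz": 0.0, "rx": 0, "ry": 0, "rz": 0, "claw": 0.06},
  {"tx": 0, "ty": -0.003, "tz": 0.02, "rx": 0, "ry": 0, "rz": 0, "claw": 0.06},
  {"tx": 0, "ty": -0.008, "tz": 0.05, "rx": 0, "ry": 0, "rz": 0, "claw": 0.06},
  {"tx": 0, "ty": -0.013, "tz": 0.09, "rx": 0, "ry": 0, "rz": 0, "claw": 0.06},
  {"tx": 0, "ty": -0.02, "tz": 0.14, "rx": 0, "ry": 0, "rz": 0, "claw": 0.06},
  {"tx": 0, "ty": -0.025, "tz": 0.18, "rx": 0, "ry": 0, "rz": 0, "claw": 0.06},
  {"tx": 0, "ty": -0.025, "tz": 0.2, "rx": 0, "ry": 0, "rz": 0, "claw": 0.06},
  {"tx": 0, "ty": -0.025, "tz": 0.2, "rx": 0, "ry": 0, "rz": 0, "claw": 0.06},
])

```text
clock: 24.6
eef_pos: [501.6, -91.9, 209.5]
tool_rot: [3.14, -0.138, 1.565]
force: [-0.3, -0.1, -0.1]
width: 59.7
```

```bash
python3 - <<'E'
from h import *
chk('end'); 
s=cv2.imread('pics/side_end.png'); t=cv2.imread('pics/top_end.png'); w=get_image('wrist')[:,:,::-1]
cv2.imwrite('pics/c7.png',np.vstack([np.hstack([cv2.resize(t,(400,300)),cv2.resize(s,(400,300))]),np.hstack([cv2.resize(w,(400,300)),cv2.resize(s[190:340,250:450],(400,300))])]))
E
```

```text
24.6 [501.6 -91.9 209.5] [ 3.14  -0.138  1.565] [-0.3 -0.1 -0.1] 59.694456924754796 [ 0.277  0.477 -0.083  1.905 -0.138  0.792  0.295]
top [163 262  22  22 366] [174. 273.] z15: [509. 389.] z200: [505. 332.]
top [164 295  21  19 323] [174. 303.] z15: [426. 387.] z200: [434. 331.]
side [227 399  25  28 538] [240. 413.] z15: [512. 387.] z200: [437. 442.]
side [253 423  21  21 201] [262. 433.] z15: [439. 389.] z200: [375. 444.]
```

View pics/c7.png

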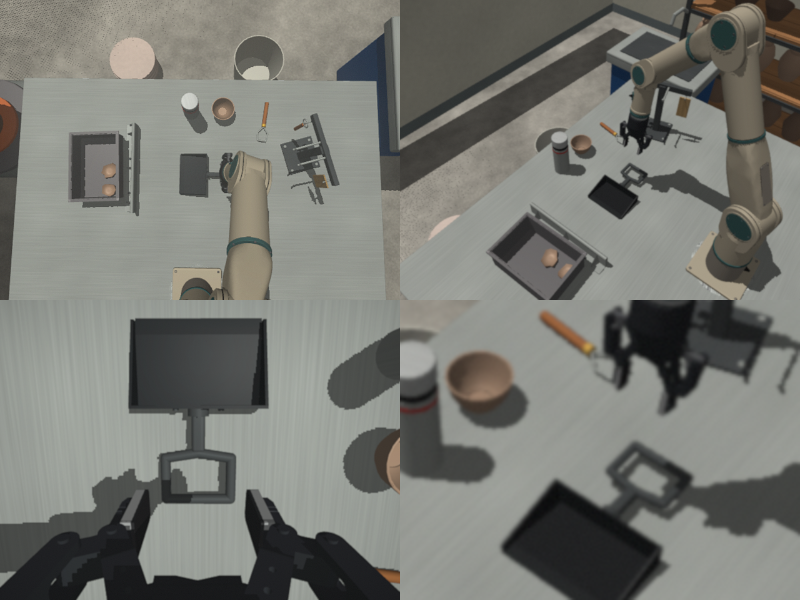

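Both pieces lie in the tub, at top-view crop (108,172) and (108,190). The empty shovel lies flat and free on the bench, and the bystanders haven't moved.

```bash
python3 -c "
from cell import finish_job; print(finish_job())"
```

```text
the job is handed in; nothing more can be done
None
```

Both broken pieces are in the scrap tub, the empty shovel is lying flat and open side up on the bench, and the job is handed in at 24.6 s on the robot's clock.

**What I did:**
- I took the shovel off its hanger by the shaft, laid it flat and let go.
- I took it afresh by the shaft and pushed it under both pieces. Joint 6 came close to its lower limit (0.239 against 0.23), so I backed off 25 mm, shifted 9 mm sideways and regripped at less lean. I then pushed on until the lip stopped at the upstand, at 27 N.
- I lifted both pieces together, tilted back about 12°, tipped them into the tub, and laid the shovel back on the bench.

**Last checks:**
- **Pieces:** both lie inside the tub in the top and side views. The two views agree on position to about 3 mm for the larger piece. For the smaller one they differ by about 13 mm in x, because the tub wall partly hides it in the side view.
- **Shovel:** it looks flat, open side up and free of the gripper. I judged that by eye and did not measure its angle. The gripper is about 200 mm above the bench, with no load on the wrist.
- **Bystanders:** the bowl, flask and loop tool look undisturbed; I did not measure them again.

The pan's height and tilt during the lift come from the arm's pose. The wrist load of about 5.4 N, which is the weight of the shovel plus both pieces, confirmed that it was carrying both.

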